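# Refit the lens in the bench magnifier

## Robot

A 6-joint arm with a two-finger parallel gripper is mounted at the origin on the work surface. World frame = base frame: x ahead of the robot, y to its left, z up, the work surface at z = 0. Lengths are in mm, angles in degrees, forces in N, time in s.
With the tool pointing down it reaches from about 350 to 850 mm from the base axis. Payload 8.1 kg.
Tool frame: the origin (TCP) lies midway between the tips of the shut fingers; the grasp point (between the pads) lies grip_depth behind it (grip_depth is the distance from the TCP to the grasp point, in mm); z points along the fingers, y is the line along which they close (so a half turn about z gives the same grasp; the last joint's range is limited). The gripper opens to 85 mm and grips with 20 to 120 N. Pads are 22 mm wide; open, the fingers measure 114 mm over their backs; the gripper's body (76 mm by 85 mm) begins 54 mm behind the grasp point. The pads swing forward as they close: fully open they stand 13 mm farther back than shut.
Start: joints at [-73.075, 7.471, 85.268, -0, 87.261, -4.893], TCP at [223.018, -557.017, 231.292] pointing down, gripper open.
Joint ranges: [-169.43, 169.43], [-51.17, 129.36], [1.28, 143.12], [-76.62, 256.62], [0, 156.53], [-152.29, 152.29]. Speed limits (degrees/s): [136.94, 136.94, 159.86, 180, 180, 180].

## Interface

Orientations are given as [roll, pitch, yaw] about the fixed x, y, z axes, in that order (R = Rz(yaw) Ry(pitch) Rx(roll)).
In Python, from bench import sense, snapshot, hand_in, grip_depth gives the robot as it stands. The module is installed in compiled form; this text tells all that it offers.
- The arm moves only by the tool apply_moves, never from a script. Its argument "series" is text: rows parted by semicolons, each of 5 numbers parted by spaces: the shift along the tool's x, y, z each as a share of 0.3 m, from -1 to 1, then the turn about the tool's z as a share of 2 rad, from -1 to 1, then the gripper's target within -1 to 1 (shut at 1, half-way at 0, fully open at -1). In form: tx ty tz twist gripper; .... A call has 1 to 5 rows; each row shifts and turns the commanded pose from where the row before left it, along the tool's axes as they then stand; what a row does not reach is not made up. A row lasts 1/12 s, in which the tool goes at most 41.7 mm and 7.16 degrees, less where a joint would pass 70% of its speed; a pose out of reach is approached as far as the arm can. A call with a number of a shift or a turn outside -1 to 1 is refused whole. A call with a gripper value outside its range is refused whole. The fingers move at their own pace and stop on an object; "squeeze" is the grip in N (left out, the last holds). Time passes only in rows, so rows that do not move let the fingers close. It gives the time, the measured TCP pose, the force, the opening and the grip force at its end, in the units of the state.
- sense(): the state, without advancing time (a new reading comes with each control period).
- snapshot(name): name is "scene" or "top" or "wrist"; returns a dict with "frame" (420x560x3 uint8, blue, green, red), "depth" (420x560 float32, mm along the optical axis (not along the pixel's ray), 0 where there is no reading), "intrinsics" (3x3 intrinsics, pixels), "extrinsics" (4x4, takes a point from camera to world coordinates); the wrist camera has in their place "tool_from_camera" (4x4, takes a point from camera to tool coordinates, whose origin is the TCP and whose axes are the flange's). Camera axes: x right, y down, z forward; pixel columns grow to the right and rows downward; lengths in mm; the calibration is good to about 2 mm. A picture is of the moment at which its call begins: read the wrist's pose just before it.
- hand_in(): hands the job in; it is judged then, once.
The state is a dict: "time": time; "joint_pos": joint angles; "qd": joint speeds; "joint_efforts": joint torques, N m; "tool_pos": TCP position; "tcp_rot": TCP orientation; "ft_force": force on the tool from outside, world axes, zero at the start; "wrist_torque": the same for the moment, N m; "finger_gap": finger opening in mm; "grip_force": force on a finger pad.
Only numpy, scipy, OpenCV 4.12 (cv2) and the standard library are available. Lean on these libraries where they do the work, as an engineer would, in place of code of your own. Each camera call takes 0.05 s, during which the arm holds its last target. There are 200 camera calls.

## Task

Refit the loose round lens in the bench magnifier, dome side up: set it on the ledges, slide its rim home under the two fixed claws, then push the sliding jaw in until it bears firmly on the rim (some 6 N) and claws and jaw together hold the lens level, so that it cannot rock. It is glass: never load a claw, the ledge or the jaw with more than 12 N. Let go and leave the other things on the bench where they are.

Things in the scene. Friction and masses are not known exactly. Their poses are not given: they have to be found in the camera images.
- stand: Bench magnifier, fixed, bare metal: round foot (radius 66 mm, 15 high, centred at x = +14), column at x = +62 (88 high), level ring (outer radius 28.5, top 78 high) with two claws towards +x and a sliding jaw at -x, which hold the lens. Origin: on the bench below the lens axis; z up, x from the jaw towards the claws. Beside the seat at +y and -y it is free down to the foot, for fingers.
- seat (a point): Middle of the lens's flat underside when home: on the stand's axis, 88 mm above the bench, level with the claws' ledges. Axes as the stand's.
- claw_left: Fixed smooth claw, 10 mm wide, at +40 degrees about z from the stand's +x, 30 mm from the lens axis. Origin: the rim's lower edge when home, at ledge height; x points outwards. The ledge reaches 12 mm inwards and carries the lens; the lens's rim slides along it, under the lip (lip_left), against a round-faced stop at x = 0.
- claw_right: The same claw at -40 degrees.
- lens: Round plano-convex glass lens in a black rim, 60 mm in diameter, 0.07 to 0.11 kg. Rim 8 mm high and 4 mm wide with flat top; the glass inside bulges to 11 mm above the underside at the middle. It lies flat side down. Origin: middle of the flat underside; z towards the dome.
- rest: Round cork block on which the lens lies at first, radius 22 mm, 26 mm high, fixed. Origin: middle of its underside.
- awl: Bystander: awl with a wooden handle, about 150 mm long and 29 mm thick, lying on the bench. Origin: on the bench below the middle, x towards its point.
- mallet: Bystander: pale mallet lying on its side, head 60 mm in diameter and 75 mm long, wooden handle of 200 mm along its x. Origin: on the bench below the head.
- pricker: Bystander: dark steel pricking iron lying flat, about 115 mm long, 10 mm high. Origin: on the bench below its middle.
- lip_left (a point): Inner lower edge of the left claw's lip: 4 mm inwards of the stop, 10.6 mm above the ledge; the lip's underside slopes down outwards to 8.6 mm above the ledge at the stop. Its top is about 14 mm above the ledge. The right claw has the same lip.
- ledge: Third fixed ledge, 10 mm wide, below the jaw, smooth and level with the claws' ledges. Origin: its top, at the rim line 30 mm from the lens axis; axes as the stand's. It reaches 10 mm inwards and 2 mm outwards.
- jaw: Jaw, 10 mm wide, sliding along the stand's x; 6 N move it and it stays where left. Its smooth ball nose (radius 4 mm) is centred 9.8 mm above the origin, which is at ledge height. At first it is pulled back, origin 44 to 52 mm from the lens axis; pushed to +x, the nose bears on the lens's top rim edge (origin 33.5 mm from the axis), pressing the lens to the claws and a little down.
- tab (a point): Middle of the outer (-x) face of the jaw's upright thumb tab, for pushing it: 27 mm to -x of the jaw's origin. The tab is 16 mm wide, 4 mm thick, and stands from 1 to 15 mm above ledge height. Behind it (-x) it is free down to the bench.
Mind the look-alikes: they are no part of the job. Leave any orange look-alike of the stand alone.

How it is judged:
By the outcome, as a careful person would: the job done as asked, in the order asked, and still so for the second after the job is handed in, with the robot touching nothing.
It also fails if it takes over 50 s, if anything falls off the work surface, if the arm or the gripper's body presses on something with over 40 N, if the wrist force passes 120 N, or if a joint passes its speed limit or range.

## Working session

There is one attempt and no reset: what is moved stays moved. The work goes in short steps, Python scripts to look and compute and a tool call to move; the robot and the scene stay as the last step left them, time stands still between calls to the robot, and variables do not carry over. Pictures are saved under pics/ and viewed, at most 10 in all, crops included, and the job is handed in when it is done.

Besides the shell and the picture viewer there is one more tool, called after "Emit:" as name(argument=value, ...) on one line, values as JSON. apply_moves: Moves the arm, as the interface text tells. Its arguments: {"type":"object","properties":{"series":{"type":"string"},"squeeze":{"type":"number"}},"required":["series"]}

```bash
mkdir -p pics
python3 - <<'E'
from bench import sense,snapshot,grip_depth
import numpy as np,cv2
s=sense();print(s,grip_depth)
for n in("scene","top"):
    d=snapshot(n);np.savez(n+"0.npz",**d);cv2.imwrite(f"pics/{n}0.png",d["frame"]);print(d["intrinsics"],d["extrinsics"])
E
```

```text
{'time': 0.0, 'joint_pos': array([-7.30750178e+01,  7.51488658e+00,  8.53298730e+01,  1.07136462e-03,
        8.72612891e+01, -4.89381836e+00]), 'qd': array([-0.12895423, -0.00126327, -0.01747455,  0.09458534, -0.02389413,
       -0.1061123 ]), 'joint_efforts': array([-8.16123211e-04, -5.69395566e+01, -5.00554097e+01, -4.14234119e-04,
        1.42987934e-02,  1.15494583e-05]), 'tool_pos': array([ 222.86221765, -556.48142611,  230.24104974]), 'tcp_rot': array([-1.79894429e+02, -1.01130887e-02,  2.18187391e+01]), 'ft_force': array([ 0.39801619,  0.243386  , -1.1744813 ]), 'wrist_torque': array([-0.01530577,  0.03540968,  0.02597476]), 'grip_force': 0.0, 'finger_gap': 85.5035631693265} 18.700000000000003
[[418.3008804    0.         282.99960631]
 [  0.         418.3008804  203.05515302]
 [  0.           0.           1.        ]] [[ 1.03313054e-01  7.08345700e-01 -6.98264120e-01  1.08501156e+03]
 [ 9.94637040e-01 -7.01475751e-02  7.60031281e-02 -4.55355448e+01]
 [ 4.85495420e-03 -7.02371473e-01 -7.11794031e-01  6.06413937e+02]
 [ 0.00000000e+00  0.00000000e+00  0.00000000e+00  1.00000000e+00]]
[[399.55190346   0.         278.57829508]
 [  0.         399.55190346 210.17003726]
 [  0.           0.           1.        ]] [[ 7.17597377e-05 -9.82480219e-01  1.86366882e-01  4.61528521e+02]
 [-9.99834601e-01  3.31895219e-03  1.78816789e-02 -1.81292527e+00]
 [-1.81869386e-02 -1.86337340e-01 -9.82317480e-01  7.83079889e+02]
 [ 0.00000000e+00  0.00000000e+00  0.00000000e+00  1.00000000e+00]]
```

View pics/top0.png

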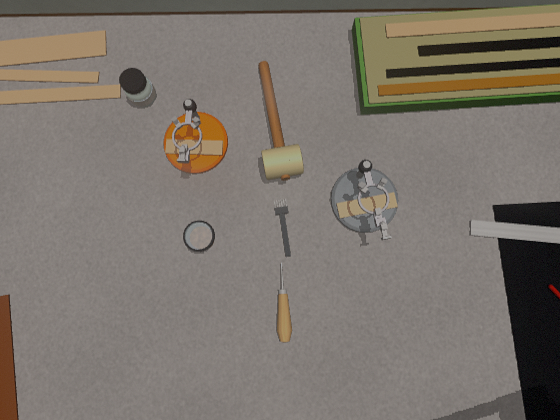

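View pics/scene0.png

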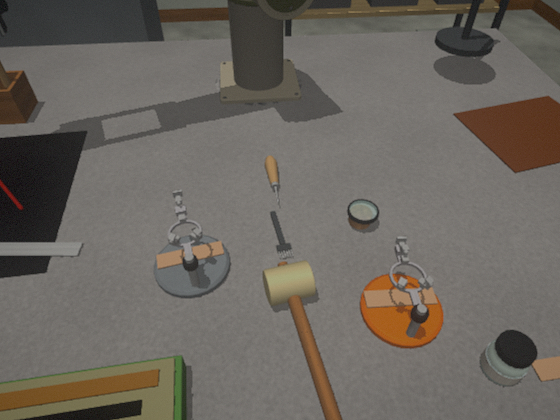

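The top view shows the grey stand at about (366,200), column at (366,166), jaw tab at about (385,235), and the lens on its rest at about (199,236). The orange stand at (195,142) is the look-alike. Next I'll measure with depth.

```bash
cat > h.py <<'E'
import numpy as np,cv2
from scipy.optimize import least_squares
def cloud(d):
    K=d["intrinsics"];z=d["depth"];v,u=np.mgrid[:z.shape[0],:z.shape[1]]
    P=np.stack([(u-K[0,2])/K[0,0]*z,(v-K[1,2])/K[1,1]*z,z],-1)
    T=d["extrinsics"];return P@T[:3,:3].T+T[:3,3]
def circ(p):
    f=lambda q:np.hypot(p[:,0]-q[0],p[:,1]-q[1])-q[2]
    return least_squares(f,[*p.mean(0)[:2],30],loss="soft_l1").x
E
python3 - <<'E'
from h import *
tiles=[]
for n,rl,rs in(("top",(175,210,225,265),(320,150,410,250)),("scene",(335,190,390,240),(140,180,240,300))):
    d=dict(np.load(n+"0.npz"));W=cloud(d);ok=d["depth"]>0
    def sub(r):
        m=np.zeros_like(ok);m[r[1]:r[3],r[0]:r[2]]=1;return m&ok
    z=W[...,2];print(n,"bench z",np.median(z[250:300,150:250]))
    p=W[sub(rl)&(z>28)&(z<45)];print("lens n",len(p),p.min(0),p.max(0),(p.min(0)+p.max(0))/2, np.median(p,0))
    hull=cv2.convexHull(p[:,:2].astype(np.float32))[:,0];print(" hull circ",circ(hull))
    m=sub(rs)
    p=W[m&(z>9)&(z<20)];h=cv2.convexHull(p[:,:2].astype(np.float32))[:,0];print("foot",len(p),circ(h))
    for a,b in((60,72),(72,82),(82,96),(96,112)):
        p=W[m&(z>a)&(z<b)]
        print(a,b,len(p), p.mean(0).round(1) if len(p) else"")
        if n=="top" or a>80:
            for q in p[np.argsort(p[:,0])][::max(1,len(p)//14)]:print("   ",q.round(0))
    r=rs;c=cv2.resize(d["frame"][r[1]:r[3],r[0]:r[2]],None,fx=4,fy=4,interpolation=cv2.INTER_CUBIC);tiles.append(cv2.resize(c,(390,int(390*c.shape[0]/c.shape[1]))))
H=max(t.shape[0] for t in tiles);cv2.imwrite("pics/c1.png",np.hstack([np.pad(t,((0,H-t.shape[0]),(0,0),(0,0))) for t in tiles]))
E
```

```text
top bench z 0.31430931142688223
lens n 779 [526.01801572 134.44667187  28.58450094] [583.5075179  193.13184908  40.30043753] [554.76276681 163.78926048  34.44246923] [554.25423001 163.26302807  35.30625545]
 hull circ [555.0875518  164.05543754  29.46544592]
foot 2599 [ 629.63780835 -156.25261512   65.22801392]
60 72 8 [ 672.4 -138.5   69.3]
    [ 666. -145.   69.]
    [ 667. -143.   68.]
    [ 668. -141.   71.]
    [ 672. -137.   71.]
    [ 674. -136.   69.]
    [ 676. -136.   68.]
    [ 678. -136.   70.]
    [ 680. -136.   68.]
72 82 404 [ 633.3 -155.    78.1]
    [ 564. -162.   79.]
    [ 586. -161.   78.]
    [ 593. -144.   78.]
    [ 599. -137.   76.]
    [ 608. -183.   79.]
    [ 617. -132.   79.]
    [ 626. -136.   79.]
    [ 638. -178.   76.]
    [ 643. -163.   80.]
    [ 648. -158.   79.]
    [ 656. -153.   79.]
    [ 662. -154.   77.]
    [ 669. -155.   80.]
    [ 674. -139.   80.]
    [ 684. -143.   80.]
82 96 297 [ 609.7 -159.5   88.8]
    [ 541. -172.   96.]
    [ 553. -168.   96.]
    [ 565. -160.   86.]
    [ 571. -163.   90.]
    [ 575. -162.   89.]
    [ 579. -174.  
[... 1057 characters left out ...]
 564. -175.   89.]
    [ 571. -166.   88.]
    [ 577. -159.   83.]
    [ 580. -170.   87.]
    [ 589. -165.   87.]
    [ 597. -167.   83.]
    [ 635. -146.   84.]
    [ 638. -166.   88.]
    [ 642. -134.   93.]
    [ 645. -169.   84.]
    [ 650. -174.   93.]
    [ 676. -144.   88.]
    [ 682. -147.   87.]
96 112 172 [ 600.  -162.9   99.9]
    [ 542. -169.  103.]
    [ 544. -166.   98.]
    [ 546. -174.  103.]
    [ 548. -179.  100.]
    [ 562. -173.  102.]
    [ 566. -166.  100.]
    [ 570. -167.  101.]
    [ 632. -135.   99.]
    [ 636. -134.  101.]
    [ 638. -131.   98.]
    [ 640. -134.  101.]
    [ 642. -174.  103.]
    [ 644. -180.   96.]
    [ 646. -173.  100.]
    [ 649. -176.   97.]
```

View pics/c1.png

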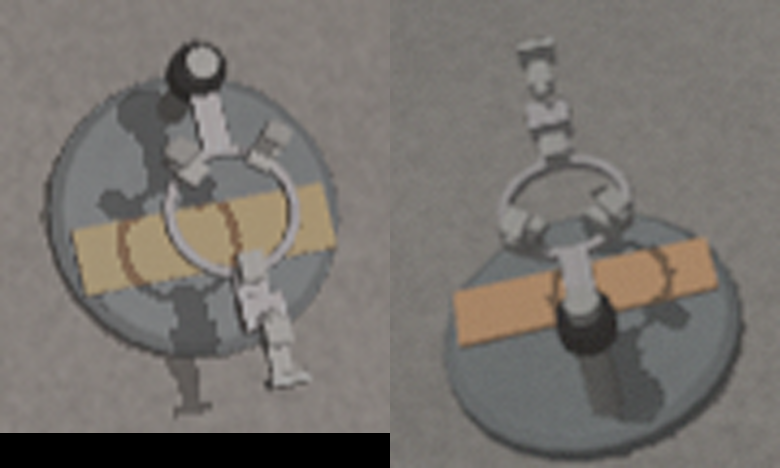

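The pictures agree with the depth: the column is at about (677,-143) and the foot centre at about (631,-157), so the axis is near (618,-160) with yaw about 13–16°. The jaw tab is at about (541,-174). I'll move above the stand for a closer wrist view.

Emit:
apply_moves(series="0 0 0 0.037 -1;0 0 0 0.037 -1;0.1 -0.066 0 0 -1;0.1 -0.066 0 0 -1;0.1 -0.066 0 0 -1")

```text
time: 0.52
tool_pos: [297.0, -477.4, 230.5]
tcp_rot: [-179.9, 0.0, 13.2]
ft_force: [0.6, -0.1, -0.4]
finger_gap: 85.2
grip_force: 0.0
```

Emit:
apply_moves(series="0.1 -0.066 0 0 -1;0.1 -0.066 0 0 -1;0.1 -0.066 0 0 -1;0.1 -0.066 0 0 -1;0.1 -0.066 0 0 -1")

```text
time: 0.93
tool_pos: [420.7, -345.9, 230.9]
tcp_rot: [-180.0, 0.0, 13.3]
ft_force: [0.3, 0.1, 1.0]
finger_gap: 85.4
grip_force: 0.0
```

Emit:
apply_moves(series="0.1 -0.066 0 0 -1;0.1 -0.066 0 0 -1;0.1 -0.066 0 0 -1;0.1 -0.066 0 0 -1;0 0 0 0 -1")

```text
time: 1.35
tool_pos: [521.7, -237.6, 230.7]
tcp_rot: [-179.9, -0.1, 13.6]
ft_force: [0.5, -0.7, 0.7]
finger_gap: 85.4
grip_force: 0.0
```

Run:
```python
from bench import sense,snapshot
import numpy as np,cv2
s=sense();d=snapshot("wrist");print(s["tool_pos"],s["tcp_rot"],s["ft_force"],s["time"]);print(d["tool_from_camera"].round(3),d["intrinsics"])
np.savez("w1.npz",pos=s["tool_pos"],rot=s["tcp_rot"],**d);cv2.imwrite("pics/w1.png",d["frame"])
```

```text
[ 521.68664932 -237.64062129  230.70377047] [-1.79867355e+02 -8.29347850e-02  1.36091005e+01] [ 0.46044005 -0.7482575   0.74383859] 1.35
[[ 0.00000e+00 -9.56000e-01 -2.92000e-01  7.54210e+01]
 [ 1.00000e+00  0.00000e+00  0.00000e+00 -7.60000e-02]
 [-0.00000e+00 -2.92000e-01  9.56000e-01 -1.43498e+02]
 [ 0.00000e+00  0.00000e+00  0.00000e+00  1.00000e+00]] [[347.94761996   0.         279.27200609]
 [  0.         347.94761996 215.95649892]
 [  0.           0.           1.        ]]
```

View pics/w1.png

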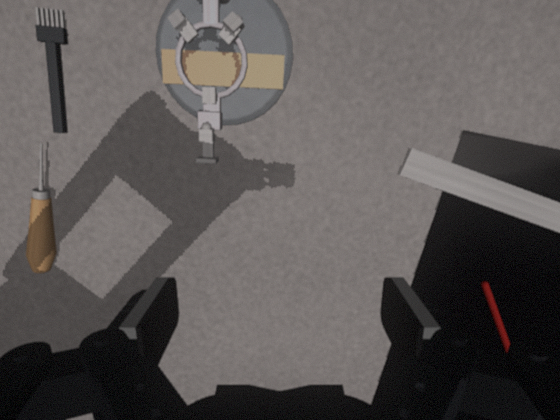

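The wrist view shows the stand at (210,62), nearly aligned with the tool, with the jaw tab at (207,160). I'll centre over it for a close measurement.

Emit:
apply_moves(series="0.099 -0.0445 0 0 -1;0.099 -0.0445 0 0 -1;0.099 -0.0445 0 0 -1;0.099 -0.0445 0 0 -1;0 0 0 0 -1")

```text
time: 1.82
tool_pos: [624.2, -160.4, 230.1]
tcp_rot: [-179.9, -0.0, 13.5]
ft_force: [1.0, 0.5, -0.0]
finger_gap: 85.1
grip_force: 0.0
```

Emit:
apply_moves(series="0 0 0 0 -1;0 0 0 0 -1")

```text
time: 1.98
tool_pos: [621.0, -164.3, 230.7]
tcp_rot: [-180.0, 0.1, 13.3]
ft_force: [-0.8, 0.1, -0.1]
finger_gap: 85.2
grip_force: 0.0
```

```bash
cat >> h.py <<'E'
from scipy.spatial.transform import Rotation as Ro
def wrist(f):
    from bench import sense,snapshot
    s=sense();d=snapshot("wrist")
    T=np.eye(4);T[:3,:3]=Ro.from_euler("xyz",s["tcp_rot"],degrees=True).as_matrix();T[:3,3]=s["tool_pos"]
    d["extrinsics"]=T@d["tool_from_camera"];np.savez(f+".npz",**d);cv2.imwrite(f"pics/{f}.png",d["frame"]);return s,d
E
python3 - <<'E'
from h import *
s,d=wrist("w2");print(s["tool_pos"],s["tcp_rot"],s["ft_force"])
W=cloud(d);z=W[...,2];ok=(d["depth"]>0)
near=ok&(np.hypot(W[...,0]-620,W[...,1]+159)<110)
print("bench",np.median(z[near&(z<8)]))
p=W[near&(z>10)&(z<19)];h=cv2.convexHull(p[:,:2].astype(np.float32))[:,0];print("foot",len(p),circ(h),np.median(p[:,2]))
p=W[near&(z>73)&(z<80.5)];r=np.hypot(p[:,0]-618.5,p[:,1]+160);q=p[(r>20)&(r<32)];print("ring",len(q),circ(q),np.median(q[:,2]))
m=(near&(z>93)&(z<106)).astype(np.uint8);n,l,st,c=cv2.connectedComponentsWithStats(m)
for i in range(1,n):
    if st[i,4]>15:
        q=W[l==i];(cx,cy),(w,hh),a=cv2.minAreaRect(q[:,:2].astype(np.float32));print(st[i],c[i].round(),q.mean(0).round(1),q[:,2].min().round(1),np.round((cx,cy,w,hh,a),1))
E
```

```text
[ 621.00389543 -164.25962905  230.66599194] [-1.79994155e+02  8.58151085e-02  1.33209560e+01] [-0.81844324  0.07435631 -0.14003492]
bench 0.657480163027401
foot 8835 [ 632.85009424 -155.91618907   65.39927918] 15.672741202472025
ring 834 [ 619.69187105 -158.47623703   26.10626675] 78.41450395630227
[240 168  18  19 201] [248. 177.] [ 638.7 -134.5   99.6] 93.1 [ 638.5 -134.3   12.7   10.3   53.6]
[289 170  18  19 199] [298. 179.] [ 646.2 -173.5   99.5] 93.4 [ 646.3 -173.8   10.1   12.5   62.3]
[260 258  18  35 424] [269. 277.] [ 556.3 -170.4   99.9] 93.0 [ 558.3 -169.3   30.8   15.1   13.4]
```

View pics/w2.png

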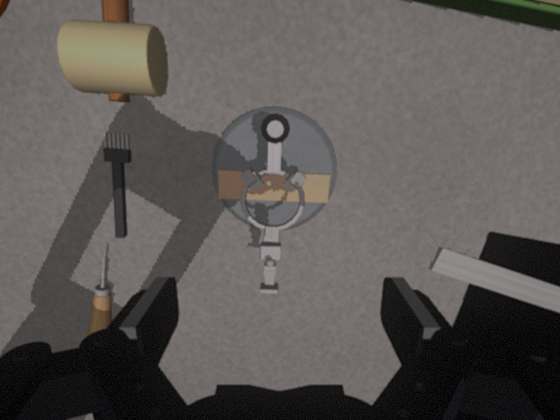

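The wrist view shows the ring at (275,200), claws at (248,177) and (298,179), column at (275,128), and tab at (269,290). This gives the axis at (619.7,-158.5), yaw 11.5°, and the jaw origin about 51 mm back. Now to the lens, at the same relative height.

Emit:
apply_moves(series="0 0 0 0.0157 -1;0 -0.124 0 0 -1;0 -0.124 0 0 -1;0 -0.124 0 0 -1;0 -0.124 0 0 -1")

```text
time: 2.45
tool_pos: [590.8, -18.1, 231.5]
tcp_rot: [180.0, -0.0, 11.4]
ft_force: [0.0, 0.3, 0.3]
finger_gap: 85.4
grip_force: 0.0
```

Emit:
apply_moves(series="0 -0.124 0 0 -1;0 -0.124 0 0 -1;0 -0.124 0 0 -1;0 -0.124 0 0 -1;0 -0.124 0 0 -1")

```text
time: 2.87
tool_pos: [554.1, 164.6, 231.8]
tcp_rot: [180.0, -0.0, 11.4]
ft_force: [-0.6, 0.4, 0.4]
finger_gap: 85.4
grip_force: 0.0
```

Emit:
apply_moves(series="0 0 0.1035 0 -1;0 0 0.1035 0 -1;0 0 0 0 -1;0 0 0 0 -1")

```text
time: 3.2
tool_pos: [553.0, 163.1, 167.6]
tcp_rot: [180.0, 0.3, 11.5]
ft_force: [0.6, -0.3, 0.5]
finger_gap: 85.1
grip_force: 0.0
```

Run:
```python
from h import *
s,d=wrist("w3");print(s["tool_pos"],s["tcp_rot"],s["ft_force"])
W=cloud(d);z=W[...,2];ok=(d["depth"]>0)
near=ok&(np.hypot(W[...,0]-556,W[...,1]-164)<45)
print("bench",np.median(z[near&(z<8)]))
p=W[near&(z>31)&(z<42)];h=cv2.convexHull(p[:,:2].astype(np.float32))[:,0];c=circ(h);print("lens",len(p),c)
r=np.hypot(p[:,0]-c[0],p[:,1]-c[1]);print("rim z",np.median(p[r>26,2]),"mid",np.median(p[r<8,2]))
R=Ro.from_euler("xyz",s["tcp_rot"],degrees=True).as_matrix()
print("tool offset",R.T@(np.array([c[0],c[1],30])-s["tool_pos"]))
```

```text
[553.01442708 163.14474806 167.61339719] [179.98285462   0.26570731  11.46730154] [ 0.56139525 -0.25485955  0.54322379]
bench 0.6801821286755398
lens 4009 [557.98381273 165.15727788  29.61837257]
rim z 34.48595802459704 mid 37.55886922616435
tool offset [  5.90841542  -1.02557152 137.58717595]
```

Emit:
apply_moves(series="0.0197 -0.0034 0.1 0 -1;0 0 0.12 0 -1;0 0 0.12 0 -1;0 0 0.1 0 -1;0 0 0.07 0 -1")

```text
time: 3.67
tool_pos: [561.0, 165.7, 15.8]
tcp_rot: [180.0, -0.0, 11.4]
ft_force: [-0.0, 0.0, -0.5]
finger_gap: 85.3
grip_force: 0.0
```

Emit:
apply_moves(series="0 0 0.0287 0 -1;0 0 0 0 -1;0 0 0 0 -1")

```text
time: 3.92
tool_pos: [562.1, 166.5, 9.8]
tcp_rot: [180.0, -0.1, 11.5]
ft_force: [0.2, 0.9, 0.1]
finger_gap: 85.3
grip_force: 0.0
```

Emit:
apply_moves(series="0 0 0 0 -1")

```text
time: 4.0
tool_pos: [562.9, 166.9, 10.7]
tcp_rot: [180.0, -0.3, 11.5]
ft_force: [0.3, -0.3, 0.2]
finger_gap: 85.2
grip_force: 0.0
```

Emit:
apply_moves(series="0 0 0 0 -1")

```text
time: 4.08
tool_pos: [562.6, 167.1, 10.4]
tcp_rot: [-180.0, -0.3, 11.5]
ft_force: [0.4, -0.0, -0.4]
finger_gap: 85.6
grip_force: 0.0
```

Run:
```python
from h import *
s,d=wrist("w4");print(s["tool_pos"],s["joint_pos"],s["qd"])
W=cloud(d);z=W[...,2];ok=(d["depth"]>0)
near=ok&(np.hypot(W[...,0]-558,W[...,1]-165)<34)
p=W[near&(z>31)&(z<42)];h=cv2.convexHull(p[:,:2].astype(np.float32))[:,0];c=circ(h);print("lens",len(p),c)
R=Ro.from_euler("xyz",s["tcp_rot"],degrees=True).as_matrix()
print("tool offset",R.T@(np.array([c[0],c[1],30])-s["tool_pos"]))
```

```text
[562.63017589 167.09951228  10.42889252] [1.15360454e+01 1.74652026e+01 9.81699577e+01 1.17053630e-03
 6.41090807e+01 9.00133523e+01] [ 0.33190616  0.23285412  0.61097334 -0.0375308  -0.11507237 -0.05968591]
lens 15646 [557.46703573 165.16277226  29.9209367 ]
tool offset [ -5.35853217   0.86600518 -19.59523907]
```

View pics/w4.png

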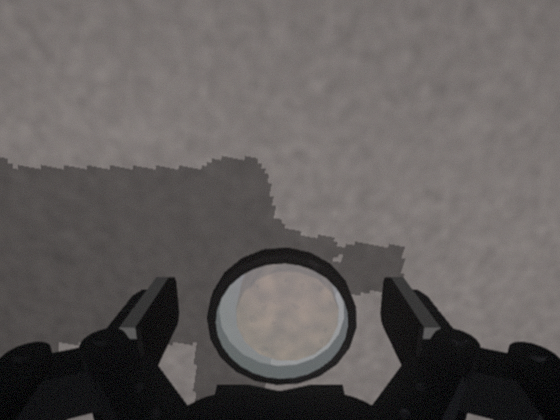

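The close-up shows the lens at (283,315) between the pads, but the TCP is 5 mm too far along +x. I'll correct that.

Emit:
apply_moves(series="-0.0178 0.0029 0.0147 0 -1;0 0 0 0 -1;0 0 0 0 -1;0 0 0 0 -1")

```text
time: 4.47
tool_pos: [555.1, 164.9, 3.1]
tcp_rot: [-180.0, 0.0, 11.5]
ft_force: [0.4, -0.1, 0.4]
finger_gap: 85.2
grip_force: 0.0
```

Emit:
apply_moves(series="0 0 0 0 -1")

```text
time: 4.55
tool_pos: [555.3, 164.9, 3.2]
tcp_rot: [-180.0, 0.0, 11.5]
ft_force: [-0.4, 0.0, -0.2]
finger_gap: 85.6
grip_force: 0.0
```

Emit:
apply_moves(series="0 0 0 0 -1;0 0 0 0 -1;0 0 0 0 -1")

```text
time: 4.8
tool_pos: [555.4, 164.9, 3.2]
tcp_rot: [-180.0, -0.0, 11.5]
ft_force: [0.4, 0.4, 0.1]
finger_gap: 85.2
grip_force: 0.0
```

Emit:
apply_moves(series="0.008 0 -0.009 0 -1;0 0 0 0 -1;0 0 0 0 -1")

```text
time: 5.05
tool_pos: [558.2, 165.5, 6.3]
tcp_rot: [-180.0, -0.0, 11.5]
ft_force: [0.8, -0.2, -0.3]
finger_gap: 85.4
grip_force: 0.0
```

Emit:
apply_moves(series="0 0 0 0 -1;0 0 0 0 -1;0 0 0 0 -1")

```text
time: 5.3
tool_pos: [557.6, 165.3, 5.8]
tcp_rot: [-180.0, 0.0, 11.5]
ft_force: [-0.4, 0.7, 0.3]
finger_gap: 85.7
grip_force: 0.0
```

Emit:
apply_moves(series="0 0 0 0 1;0 0 0 0 1;0 0 0 0 1;0 0 0 0 1;0 0 0 0 1", squeeze=20)

```text
time: 5.72
tool_pos: [557.7, 165.4, 5.9]
tcp_rot: [180.0, -0.0, 11.5]
ft_force: [-0.7, -0.9, 0.4]
finger_gap: 59.1
grip_force: 21.7
```

Emit:
apply_moves(series="0 0 0 0 1;0 0 0 0 1;0 0 0 0 1")

```text
time: 5.97
tool_pos: [557.7, 165.4, 5.9]
tcp_rot: [-180.0, -0.0, 11.5]
ft_force: [-0.1, 0.7, 1.4]
finger_gap: 59.2
grip_force: 21.7
```

Run:
```python
from h import *
s,d=wrist("w5");print(s["tool_pos"],s["tcp_rot"],s["ft_force"],s["wrist_torque"],s["finger_gap"],s["grip_force"])
```

```text
[557.73187924 165.38057719   5.92628348] [-1.79999376e+02 -6.25476339e-03  1.15374291e+01] [-0.14259945  0.68075644  1.42416878] [-0.01750687  0.01299675  0.01250154] 59.158959132145945 21.666232645511627
```

Emit:
apply_moves(series="0 0 -0.03 0 1;0 0 -0.08 0 1;0 0 -0.12 0 1;0 0 -0.12 0 1;0 0 -0.12 0 1")

```text
time: 6.43
tool_pos: [557.0, 165.2, 148.5]
tcp_rot: [180.0, 0.1, 11.5]
ft_force: [0.3, 0.5, -1.0]
finger_gap: 58.8
grip_force: 22.0
```

Emit:
apply_moves(series="0 0 -0.03 0 1;0 0 0 0 1;0 0 0 0 1;0 0 0 0 1")

```text
time: 6.77
tool_pos: [556.4, 165.1, 153.8]
tcp_rot: [180.0, 0.2, 11.5]
ft_force: [-0.5, -0.9, -1.4]
finger_gap: 59.0
grip_force: 22.0
```

```bash
cat >> h.py <<'E'
def lens(s,d,zn):
    "lens circle and tilt in the tool frame; zn rim top height"
    W=cloud(d);R=Ro.from_euler("xyz",s["tcp_rot"],degrees=True).as_matrix()
    P=(W-s["tool_pos"])@R;ok=(d["depth"]>0)&(np.hypot(P[...,0],P[...,1])<36)&(abs(W[...,2]-zn)<6)
    ok&=abs(P[...,1])<30.5
    p=P[ok];c=circ(cv2.convexHull(p[:,:2].astype(np.float32))[:,0])
    r=np.hypot(p[:,0]-c[0],p[:,1]-c[1]);q=p[(r>26.5)&(r<29.5)]
    for _ in range(4):
        A=np.c_[q[:,:2]-c[:2],np.ones(len(q))];k=np.linalg.lstsq(A,q[:,2],rcond=None)[0];q=q[abs(A@k-q[:,2])<1.5]
    return c.round(2),len(q),np.degrees(k[:2]).round(2),k[2].round(2)
E
python3 - <<'E'
from h import *
s,d=wrist("w6");print(s["tool_pos"],s["tcp_rot"],s["ft_force"],s["finger_gap"])
print(lens(s,d,s["tool_pos"][2]+28))
E
```

```text
[556.39065681 165.09790354 153.79493786] [179.99957885   0.18075822  11.53971974] [-0.54054902 -0.89453632 -1.3614081 ] 59.03933161121332
(array([-0.23, -0.06, 30.25]), 3112, array([0.03, 0.03]), np.float64(-28.68))
```

The lens is held level and centred (offset -0.2 mm). Next I'll carry it to 11 mm short of home above the seat.

Emit:
apply_moves(series="-0.0045 0.06 0 0 1;-0.0045 0.11 0 0 1;-0.0045 0.11 0 0 1;-0.0045 0.12 0 0 1;-0.0045 0.12 0 0 1")

```text
time: 7.23
tool_pos: [580.8, 10.0, 153.3]
tcp_rot: [-179.9, 0.2, 11.6]
ft_force: [0.2, 0.6, 0.0]
finger_gap: 59.0
grip_force: 22.0
```

Emit:
apply_moves(series="-0.0045 0.12 0 0 1;-0.0045 0.12 0 0 1;-0.0045 0.12 0 0 1;-0.0045 0.11 0 0 1;-0.0045 0.06 0 0 1")

```text
time: 7.65
tool_pos: [606.2, -149.4, 153.1]
tcp_rot: [-180.0, 0.2, 11.4]
ft_force: [0.7, 0.7, -1.6]
finger_gap: 59.2
grip_force: 22.0
```

Emit:
apply_moves(series="0 0.049 0 0 1;0 0 0 0 1;0 0 0 0 1;0 0 0 0 1;0 0 0 0 1")

```text
time: 8.07
tool_pos: [610.2, -158.9, 155.3]
tcp_rot: [-180.0, 0.0, 11.6]
ft_force: [-0.0, -0.9, -0.8]
finger_gap: 59.0
grip_force: 22.0
```

Run:
```python
from h import *
s,d=wrist("w7");print(s["tool_pos"],s["tcp_rot"],s["ft_force"],s["finger_gap"])
print(lens(s,d,s["tool_pos"][2]+28))
W=cloud(d);z=W[...,2];near=(d["depth"]>0)&(np.hypot(W[...,0]-620,W[...,1]+159)<100)
m=(near&(z>96)&(z<106)).astype(np.uint8);n,l,st,c=cv2.connectedComponentsWithStats(m)
for i in range(1,n):
    if st[i,4]>15:
        q=W[l==i];print(st[i],q.mean(0).round(1),np.round(cv2.minAreaRect(q[:,:2].astype(np.float32))[:2],1).tolist() if 0 else [np.round(x,1) for x in cv2.minAreaRect(q[:,:2].astype(np.float32))])
```

```text
[ 610.19789266 -158.89373266  155.31907264] [-1.79951280e+02  4.19066358e-02  1.16194272e+01] [-0.01010129 -0.8669694  -0.7704632 ] 58.99177904964577
(array([-2.200e-01, -3.000e-02,  3.032e+01]), 3136, array([0.04, 0.01]), np.float64(-28.65))
[238 175  23  25 336] [ 638.2 -134.9  100.1] [array([ 638.2, -134.5]), array([12.1, 10.1]), np.float64(53.2)]
[304 176  24  25 333] [ 645.5 -173.2  100.1] [array([ 645.6, -173.5]), array([10.3, 11.6]), np.float64(60.6)]
```

View pics/w7.png

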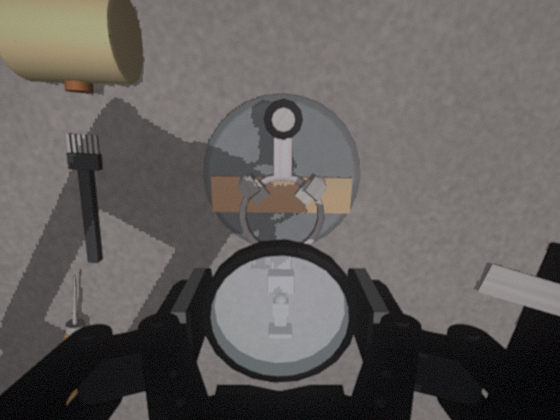

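The view shows the claws at (250,187) and (316,188), the lens held at (280,310), and the jaw at (280,300) seen through the glass. Axis is about (619.3,-158.5). I'll descend in stages.

Emit:
apply_moves(series="-0.0045 0.0047 0.05 0 1;0 0 0.09 0 1;0 0 0.07 0 1;0 0 0 0 1;0 0 0 0 1")

```text
time: 8.53
tool_pos: [608.1, -160.7, 91.6]
tcp_rot: [-179.9, 0.2, 11.6]
ft_force: [-0.5, 0.1, -0.5]
finger_gap: 59.0
grip_force: 22.1
```

Emit:
apply_moves(series="0 0 0 0 1;0 0 0 0 1;0 0 0 0 1;0 0 0 0 1")

```text
time: 8.87
tool_pos: [610.3, -162.3, 94.5]
tcp_rot: [179.9, -0.1, 11.5]
ft_force: [0.2, 0.1, -1.0]
finger_gap: 59.2
grip_force: 22.1
```

Emit:
apply_moves(series="-0.0025 -0.0063 0.03 0 1;0 0 0.025 0 1;0 0 0 0 1;0 0 0 0 1;0 0 0 0 1")

```text
time: 9.28
tool_pos: [607.9, -160.3, 75.9]
tcp_rot: [-180.0, 0.0, 11.5]
ft_force: [0.1, 0.0, -1.9]
finger_gap: 58.5
grip_force: 22.1
```

Emit:
apply_moves(series="0 0 0 0 1;0 0 0 0 1;0 0 0 0 1;0 0 0 0 1")

```text
time: 9.62
tool_pos: [608.4, -160.4, 76.6]
tcp_rot: [180.0, -0.0, 11.5]
ft_force: [-0.3, 0.3, -0.7]
finger_gap: 58.9
grip_force: 22.1
```

```bash
cat >> h.py <<'E'
AX=np.array([619.3,-158.5]);YAW=11.3
def st(p):
    c,s_=np.cos(np.radians(YAW)),np.sin(np.radians(YAW));d=np.asarray(p)[:2]-AX
    return np.array([d[0]*c+d[1]*s_,-d[0]*s_+d[1]*c]).round(2)
def claws(d):
    W=cloud(d);z=W[...,2];near=(d["depth"]>0)&(np.hypot(W[...,0]-620,W[...,1]+159)<100)
    m=(near&(z>98.5)&(z<105)).astype(np.uint8);n,l,sa,c=cv2.connectedComponentsWithStats(m)
    return [(sa[i,:4].tolist(),W[l==i].mean(0).round(1)) for i in range(1,n) if sa[i,4]>15]
E
python3 - <<'E'
from h import *
s,d=wrist("w8");print(s["tool_pos"],s["tcp_rot"],s["ft_force"],st(s["tool_pos"]))
print(lens(s,d,s["tool_pos"][2]+28));print(claws(d))
E
```

```text
[ 608.42805392 -160.38342899   76.64113016] [ 1.79987926e+02 -2.24662152e-02  1.15362759e+01] [-0.31202618  0.2507263  -0.69706211] [-11.03   0.28]
(array([ 3.21, -0.15, 32.87]), 1746, array([1.4 , 0.07]), np.float64(-28.32))
[([210, 210, 37, 38], array([ 637.5, -135.5,  100.6])), ([315, 212, 37, 38], array([ 644.7, -172.8,  100.6])), ([206, 239, 144, 52], array([ 632.6, -154.9,  102.5])), ([260, 253, 14, 6], array([ 631.9, -150.9,  104.6])), ([279, 252, 9, 7], array([ 633.9, -156.8,  104.7])), ([286, 253, 7, 8], array([ 633.6, -158.9,  104.7])), ([294, 253, 10, 9], array([ 634. , -162. ,  104.7])), ([306, 254, 6, 7], array([ 634.8, -165.5,  104.6])), ([228, 266, 9, 12], array([ 623.8, -139.6,  104.7])), ([183, 280, 30, 30], array([ 611.9, -128.2,  102.3])), ([345, 281, 32, 41], array([ 623.8, -188.6,  102.6])), ([164, 289, 17, 12], array([ 607.9, -118.8,  101.8])), ([379, 290, 17, 11], array([ 624.3, -198.9,  101.9])), ([202, 311, 6, 28], array([ 598.9, -132.6,  104.5])), ([348, 311, 6, 12], array([ 613.9, -186.7,  104.6])), ([347, 324, 10, 15], array([ 607.6, -189.6,  104.2])), ([337, 337, 11, 8], array([ 602.9, -186.5,  104.6])), ([329, 350, 10, 6], array([ 596.8, -184.5,  104.7])), ([228, 357, 8, 8], array([ 585.2, -145.7,  104.7])), ([319, 359, 8, 8], array([ 591.3, -181.1,  104.6])), ([244, 366, 8, 8], array([ 582.3, -152.8,  104.7])), ([297, 369, 9, 8], array([ 585. , -173.7,  104.7])), ([249, 370, 15, 10], array([ 580.8, -156.6,  104.7])), ([267, 372, 15, 8], array([ 581.5, -163.8,  104.7])), ([270, 379, 18, 11], array([ 573. , -167.4,  100.3]))]
```

View pics/w8.png

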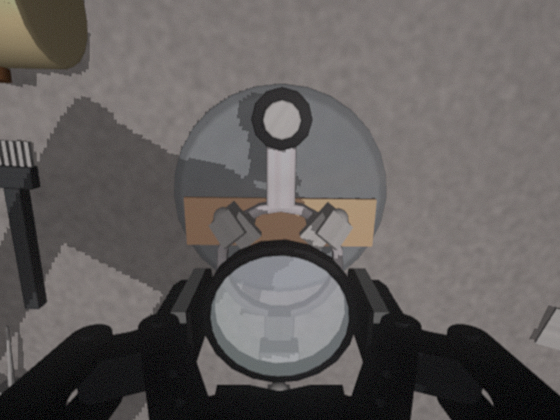

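The lens at (281,310) is centred between the claws at (235,228) and (328,228), and clear of their lips. I'll lower it to the ledges in small steps.

Emit:
apply_moves(series="0 0 0.01 0 1;0 0 0.01 0 1;0 0 0 0 1;0 0 0 0 1;0 0 0 0 1")

```text
time: 10.08
tool_pos: [608.1, -160.3, 70.2]
tcp_rot: [-180.0, 0.0, 11.5]
ft_force: [-1.2, -0.4, -0.4]
finger_gap: 59.0
grip_force: 22.1
```

Emit:
apply_moves(series="0 0 0 0 1;0 0 0 0 1;0 0 0 0 1")

```text
time: 10.33
tool_pos: [608.4, -160.4, 70.5]
tcp_rot: [180.0, -0.0, 11.5]
ft_force: [-0.0, 0.6, -0.3]
finger_gap: 59.3
grip_force: 22.1
```

Emit:
apply_moves(series="0 0 0.004 0 1;0 0 0 0 1;0 0 0 0 1;0 0 0 0 1")

```text
time: 10.67
tool_pos: [608.2, -160.3, 69.1]
tcp_rot: [-180.0, 0.0, 11.5]
ft_force: [0.2, -0.1, -0.7]
finger_gap: 59.1
grip_force: 22.1
```

Emit:
apply_moves(series="0 0 0.0015 0 1;0 0 0 0 1;0 0 0 0 1")

```text
time: 10.92
tool_pos: [608.3, -160.3, 68.8]
tcp_rot: [180.0, -0.0, 11.5]
ft_force: [-0.3, -0.2, -0.5]
finger_gap: 59.1
grip_force: 22.1
```

Emit:
apply_moves(series="0 0 0.0015 0 1;0 0 0 0 1;0 0 0 0 1")

```text
time: 11.17
tool_pos: [608.4, -160.3, 68.4]
tcp_rot: [180.0, -0.0, 11.5]
ft_force: [-0.7, 0.6, 0.8]
finger_gap: 59.2
grip_force: 22.2
```

Emit:
apply_moves(series="0 0 0.001 0 1;0 0 0 0 1;0 0 0 0 1")

```text
time: 11.42
tool_pos: [608.5, -160.4, 68.4]
tcp_rot: [180.0, -0.0, 11.5]
ft_force: [-0.3, 0.3, 3.0]
finger_gap: 59.2
grip_force: 22.3
```

Emit:
apply_moves(series="0 0 0 0 1;0 0 0 0 1")

```text
time: 11.58
tool_pos: [608.5, -160.4, 68.3]
tcp_rot: [180.0, -0.0, 11.5]
ft_force: [-0.9, 0.6, 3.9]
finger_gap: 58.9
grip_force: 22.3
```

Emit:
apply_moves(series="0 0 0 0 1")

```text
time: 11.67
tool_pos: [608.5, -160.4, 68.3]
tcp_rot: [180.0, -0.0, 11.5]
ft_force: [-0.3, 0.9, 4.3]
finger_gap: 59.2
grip_force: 22.3
```

Emit:
apply_moves(series="0.005 0 0 0 1;0.005 0 0 0 1;0 0 0 0 1;0 0 0 0 1")

```text
time: 12.0
tool_pos: [611.4, -159.7, 67.9]
tcp_rot: [180.0, -0.0, 11.5]
ft_force: [0.1, 0.5, 1.9]
finger_gap: 58.9
grip_force: 22.3
```

Emit:
apply_moves(series="0 0 0 0 1;0 0 0 0 1")

```text
time: 12.17
tool_pos: [611.3, -159.7, 67.9]
tcp_rot: [180.0, -0.0, 11.5]
ft_force: [-0.5, 0.8, 2.2]
finger_gap: 59.1
grip_force: 22.3
```

Emit:
apply_moves(series="0.005 0 0 0 1;0.005 0 0 0 1;0 0 0 0 1;0 0 0 0 1;0 0 0 0 1")

```text
time: 12.58
tool_pos: [614.2, -159.1, 67.9]
tcp_rot: [-180.0, -0.0, 11.5]
ft_force: [0.6, 0.1, 1.8]
finger_gap: 59.2
grip_force: 22.2
```

Emit:
apply_moves(series="0.005 0 0 0 1;0 0 0 0 1;0 0 0 0 1;0 0 0 0 1")

```text
time: 12.92
tool_pos: [615.6, -158.8, 67.9]
tcp_rot: [-180.0, -0.0, 11.5]
ft_force: [0.0, -0.5, 1.6]
finger_gap: 59.0
grip_force: 22.2
```

Emit:
apply_moves(series="0.003 0 0 0 1;0 0 0 0 1;0 0 0 0 1")

```text
time: 13.17
tool_pos: [616.5, -158.6, 67.9]
tcp_rot: [-180.0, 0.0, 11.5]
ft_force: [-0.3, -1.3, 1.5]
finger_gap: 58.9
grip_force: 22.2
```

Emit:
apply_moves(series="0.002 0 0 0 1;0 0 0 0 1;0 0 0 0 1")

```text
time: 13.42
tool_pos: [617.0, -158.5, 67.9]
tcp_rot: [-180.0, 0.0, 11.5]
ft_force: [0.1, -0.3, 1.0]
finger_gap: 59.0
grip_force: 22.2
```

Emit:
apply_moves(series="0.0015 0 0 0 1;0 0 0 0 1;0 0 0 0 1")

```text
time: 13.67
tool_pos: [617.5, -158.4, 67.9]
tcp_rot: [-180.0, 0.0, 11.5]
ft_force: [0.1, -0.7, 1.4]
finger_gap: 58.6
grip_force: 22.2
```

Emit:
apply_moves(series="0.0015 0 0 0 1;0 0 0 0 1;0 0 0 0 1")

```text
time: 13.92
tool_pos: [618.0, -158.3, 67.9]
tcp_rot: [-180.0, 0.0, 11.5]
ft_force: [0.1, -0.5, 1.2]
finger_gap: 58.6
grip_force: 22.2
```

Emit:
apply_moves(series="0.001 0 0 0 1;0 0 0 0 1;0 0 0 0 1")

```text
time: 14.17
tool_pos: [618.2, -158.2, 67.9]
tcp_rot: [-180.0, -0.0, 11.5]
ft_force: [0.1, 0.3, 1.6]
finger_gap: 59.0
grip_force: 22.2
```

Emit:
apply_moves(series="0.001 0 0 0 1;0 0 0 0 1;0 0 0 0 1")

```text
time: 14.42
tool_pos: [618.5, -158.2, 67.9]
tcp_rot: [-180.0, 0.0, 11.5]
ft_force: [-1.0, -0.3, 1.6]
finger_gap: 58.8
grip_force: 22.2
```

Emit:
apply_moves(series="0.001 0 0 0 1;0 0 0 0 1;0 0 0 0 1")

```text
time: 14.67
tool_pos: [618.8, -158.2, 68.0]
tcp_rot: [180.0, 0.0, 11.5]
ft_force: [-0.9, 0.2, 1.6]
finger_gap: 58.8
grip_force: 22.2
```

Emit:
apply_moves(series="0.001 0 0 0 1;0 0 0 0 1;0 0 0 0 1")

```text
time: 14.92
tool_pos: [619.0, -158.2, 67.9]
tcp_rot: [180.0, 0.0, 11.5]
ft_force: [-1.5, -1.5, 1.8]
finger_gap: 59.2
grip_force: 22.2
```

Emit:
apply_moves(series="0 0 0 0 1")

```text
time: 15.0
tool_pos: [619.0, -158.2, 67.9]
tcp_rot: [180.0, 0.0, 11.5]
ft_force: [-1.9, -1.4, 1.8]
finger_gap: 58.9
grip_force: 22.2
```

The reaction points away from the left claw, so that one touches first. I'll shift slightly to the right and continue.

Emit:
apply_moves(series="0 0.001 0 0 1;0 0 0 0 1;0 0 0 0 1")

```text
time: 15.25
tool_pos: [619.1, -158.3, 67.9]
tcp_rot: [-180.0, 0.0, 11.5]
ft_force: [-2.3, -0.3, 2.5]
finger_gap: 59.1
grip_force: 22.2
```

Emit:
apply_moves(series="0.0008 0 0 0 1;0 0 0 0 1;0 0 0 0 1")

```text
time: 15.5
tool_pos: [619.2, -158.3, 67.9]
tcp_rot: [-180.0, 0.0, 11.5]
ft_force: [-5.4, -1.1, 2.8]
finger_gap: 58.7
grip_force: 22.3
```

Emit:
apply_moves(series="0 0 0 0 1;0 0 0 0 1")

```text
time: 15.67
tool_pos: [619.2, -158.3, 67.9]
tcp_rot: [-180.0, 0.0, 11.5]
ft_force: [-4.5, -0.5, 3.6]
finger_gap: 59.2
grip_force: 22.3
```

The reaction now points straight back along -x at about 5 N, so both claws are bearing. I'll let go and look.

Emit:
apply_moves(series="0 0 0 0 -1;0 0 0 0 -1;0 0 0 0 -1;0 0 0 0 -1")

```text
time: 16.0
tool_pos: [619.7, -158.2, 68.0]
tcp_rot: [180.0, -0.0, 11.5]
ft_force: [-0.4, -0.6, -0.2]
finger_gap: 85.2
grip_force: 0.0
```

Run:
```python
from h import *
s,d=wrist("w9");print(s["tool_pos"],s["ft_force"],s["finger_gap"])
print(lens(s,d,97));cv2.imwrite("pics/w9c.png",cv2.resize(d["frame"][170:420,140:420],(784,700))[:600])
```

```text
[ 619.73927576 -158.19058575   67.97850719] [-0.37111017 -0.64022023 -0.19854784] 85.20487823667878
(array([ 3.21,  0.13, 32.95]), 1648, array([-2.26, -0.08]), np.float64(-29.59))
```

View pics/w9c.png

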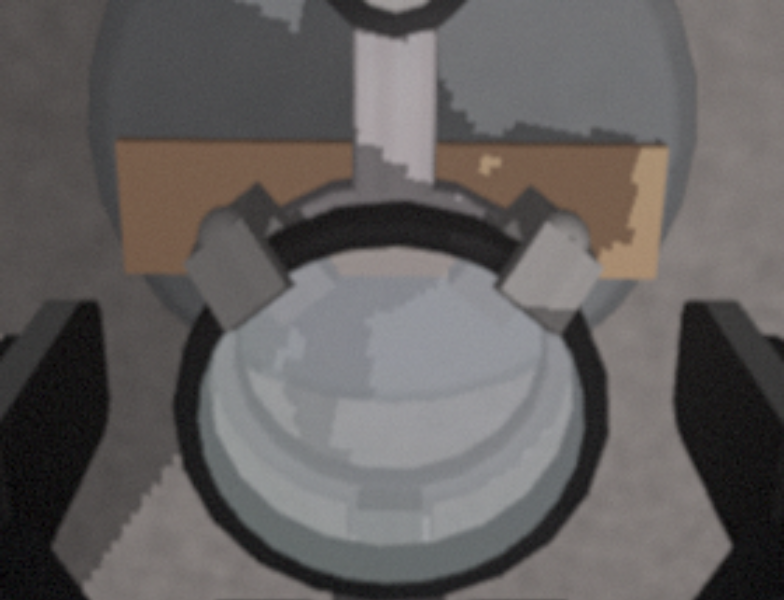

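The rim is under both lips, at (240,270) and (545,270) in the crop. I'll rise, shut the fingers and go behind the tab.

Emit:
apply_moves(series="0 0 -0.02 0 -1;0 0 -0.06 0 -1;0 0 -0.1 0 -1;0 0 -0.09 0 -1;-0.07 0 0 0 1")

```text
time: 16.47
tool_pos: [604.4, -163.2, 157.2]
tcp_rot: [179.7, -0.6, 11.6]
ft_force: [1.9, -1.4, 1.7]
finger_gap: 75.7
grip_force: 0.0
```

Emit:
apply_moves(series="-0.1 0 0 0 1;-0.1 0 0 0 1;-0.1 0 0 0 1;0 0 0 0 1;0 0 0 0 1")

```text
time: 16.88
tool_pos: [509.6, -180.8, 149.4]
tcp_rot: [180.0, -0.0, 11.5]
ft_force: [1.2, 0.6, 1.2]
finger_gap: 12.5
grip_force: 0.0
```

Emit:
apply_moves(series="0 0 0 0 1;0 0 0 0 1;0 0 0 0 1")

```text
time: 17.13
tool_pos: [511.7, -180.5, 149.4]
tcp_rot: [180.0, -0.1, 11.6]
ft_force: [0.2, 0.0, 1.4]
finger_gap: -0.1
grip_force: 0.0
```

```bash
sed -i 's/AX=np.array.*;/AX=np.array([619.2,-158.3]);/' h.py
python3 - <<'E'
from h import *
s,d=wrist("w10");print(s["tool_pos"],s["tcp_rot"],s["finger_gap"],st(s["tool_pos"]),s["ft_force"])
W=cloud(d);z=W[...,2];c,q=np.cos(np.radians(YAW)),np.sin(np.radians(YAW))
X=(W[...,0]-AX[0])*c+(W[...,1]-AX[1])*q;Y=-(W[...,0]-AX[0])*q+(W[...,1]-AX[1])*c
m=(d["depth"]>0)&(abs(Y)<14)&(X>-95)&(X<-35)&(z>97)&(z<106)
x=X[m];print(len(x),np.percentile(x,[0,1,3,10,50,90,99]).round(1));t=m&(X<np.percentile(x,3)+4);print("tab y",Y[t].min(),Y[t].max(),np.median(z[t]))
m=(d["depth"]>0)&(abs(Y)<12)&(X>-29.5)&(X<-26.5)&(z>80)&(z<102);print("rim rear z",np.median(z[m]))
m=(d["depth"]>0)&(abs(Y)<6)&(X<29.5)&(X>26.5)&(z>80)&(z<102);print("rim front z",np.median(z[m]))
E
```

```text
[ 511.71792173 -180.49352784  149.4364374 ] [ 1.79971993e+02 -5.00883002e-02  1.15759127e+01] -0.06593707152732807 [-109.75   -0.7 ] [0.16289332 0.02189233 1.36736025]
715 [-77.3 -77.1 -76.9 -75.8 -58.2 -49.9 -47.4]
tab y -7.123766583918995 8.131420657572425 103.2713524998081
rim rear z 96.70338570053013
rim front z nan
  return _methods._mean(a, axis=axis, dtype=dtype,
  ret = ret.dtype.type(ret / rcount)
```

Emit:
apply_moves(series="0 -0.004 0.06 0 1;0 0 0.08 0 1;0 0 0.055 0 1;0 0 0 0 1;0 0 0 0 1")

```text
time: 17.6
tool_pos: [509.9, -178.8, 89.6]
tcp_rot: [-179.9, 0.1, 11.6]
ft_force: [0.2, -0.2, 1.6]
finger_gap: -0.2
grip_force: 0.0
```

Emit:
apply_moves(series="0 0 0 0 1;0 0 0 0 1;0 0 0 0 1;0 0 0 0 1")

```text
time: 17.93
tool_pos: [511.2, -179.7, 91.7]
tcp_rot: [179.9, -0.1, 11.5]
ft_force: [-0.0, 0.1, 0.4]
finger_gap: 0.1
grip_force: 0.0
```

Emit:
apply_moves(series="0.025 0 0.006 0 1;0.025 0 0 0 1;0.012 0 0 0 1;0 0 0 0 1;0 0 0 0 1")

```text
time: 18.35
tool_pos: [528.9, -175.5, 88.5]
tcp_rot: [-180.0, 0.0, 11.6]
ft_force: [0.4, -0.5, 0.0]
finger_gap: -0.4
grip_force: 0.0
```

Emit:
apply_moves(series="0 0 0 0 1;0 0 0 0 1;0 0 0 0 1")

```text
time: 18.6
tool_pos: [528.4, -175.7, 88.6]
tcp_rot: [-180.0, 0.0, 11.5]
ft_force: [-0.1, 0.1, 0.1]
finger_gap: 0.2
grip_force: 0.0
```

Emit:
apply_moves(series="0.005 0 0 0 1;0 0 0 0 1;0 0 0 0 1")

```text
time: 18.85
tool_pos: [530.2, -175.4, 88.7]
tcp_rot: [180.0, -0.0, 11.5]
ft_force: [0.2, 0.3, 0.2]
finger_gap: 0.2
grip_force: 0.0
```

Emit:
apply_moves(series="0.005 0 0 0 1;0 0 0 0 1;0 0 0 0 1")

```text
time: 19.1
tool_pos: [531.3, -175.1, 88.6]
tcp_rot: [-180.0, 0.0, 11.5]
ft_force: [-1.9, -0.9, 0.9]
finger_gap: -0.1
grip_force: 1.1
```

Emit:
apply_moves(series="0.005 0 0 0 1;0.005 0 0 0 1;0.005 0 0 0 1;0 0 0 0 1;0 0 0 0 1")

```text
time: 19.52
tool_pos: [535.4, -174.3, 88.4]
tcp_rot: [-180.0, 0.1, 11.5]
ft_force: [-4.8, -1.7, 0.4]
finger_gap: 0.1
grip_force: 2.6
```

Emit:
apply_moves(series="0.005 0 0 0 1;0.005 0 0 0 1;0.005 0 0 0 1;0 0 0 0 1;0 0 0 0 1")

```text
time: 19.93
tool_pos: [539.9, -173.4, 88.4]
tcp_rot: [-180.0, 0.1, 11.5]
ft_force: [-4.8, -2.2, 0.2]
finger_gap: -0.1
grip_force: 2.5
```

Emit:
apply_moves(series="0.005 0 0 0 1;0 0 0 0 1;0 0 0 0 1")

```text
time: 20.18
tool_pos: [541.4, -173.1, 88.4]
tcp_rot: [-180.0, 0.1, 11.5]
ft_force: [-5.8, -2.5, 0.6]
finger_gap: -0.3
grip_force: 2.4
```

Emit:
apply_moves(series="0.005 0 0 0 1;0.005 0 0 0 1;0 0 0 0 1;0 0 0 0 1")

```text
time: 20.52
tool_pos: [544.4, -172.5, 88.4]
tcp_rot: [-180.0, 0.1, 11.5]
ft_force: [-3.9, -2.8, 0.5]
finger_gap: -0.0
grip_force: 2.4
```

Emit:
apply_moves(series="0.002 0 0 0 1;0 0 0 0 1;0 0 0 0 1")

```text
time: 20.77
tool_pos: [544.9, -172.4, 88.4]
tcp_rot: [-180.0, 0.1, 11.5]
ft_force: [-4.5, -1.7, -0.1]
finger_gap: -0.4
grip_force: 2.7
```

Emit:
apply_moves(series="0.002 0 0 0 1;0 0 0 0 1;0 0 0 0 1")

```text
time: 21.02
tool_pos: [545.5, -172.3, 88.4]
tcp_rot: [-180.0, 0.1, 11.5]
ft_force: [-5.2, -1.4, 0.0]
finger_gap: 0.3
grip_force: 2.7
```

Emit:
apply_moves(series="0.002 0 0 0 1;0 0 0 0 1;0 0 0 0 1")

```text
time: 21.27
tool_pos: [546.0, -172.2, 88.4]
tcp_rot: [-180.0, 0.1, 11.5]
ft_force: [-5.3, -3.3, -0.3]
finger_gap: 0.1
grip_force: 2.7
```

Emit:
apply_moves(series="0.0015 0 0 0 1;0 0 0 0 1;0 0 0 0 1")

```text
time: 21.52
tool_pos: [546.4, -172.1, 88.3]
tcp_rot: [-180.0, 0.1, 11.5]
ft_force: [-4.5, -3.3, -0.4]
finger_gap: -0.1
grip_force: 2.8
```

Emit:
apply_moves(series="0.001 0 0 0 1;0 0 0 0 1;0 0 0 0 1")

```text
time: 21.77
tool_pos: [546.7, -172.0, 88.4]
tcp_rot: [-180.0, 0.1, 11.5]
ft_force: [-5.7, -3.1, 0.1]
finger_gap: -0.1
grip_force: 2.9
```

Emit:
apply_moves(series="0.001 0 0 0 1;0 0 0 0 1;0 0 0 0 1")

```text
time: 22.02
tool_pos: [547.0, -171.9, 88.4]
tcp_rot: [-180.0, 0.1, 11.5]
ft_force: [-5.8, -1.8, 0.2]
finger_gap: 0.3
grip_force: 2.9
```

Emit:
apply_moves(series="0.001 0 0 0 1;0 0 0 0 1;0 0 0 0 1")

```text
time: 22.27
tool_pos: [547.3, -171.9, 88.4]
tcp_rot: [-180.0, 0.1, 11.5]
ft_force: [-4.9, -3.0, 0.7]
finger_gap: 0.0
grip_force: 2.9
```

Emit:
apply_moves(series="0.001 0 0 0 1;0 0 0 0 1;0 0 0 0 1")

```text
time: 22.52
tool_pos: [547.6, -171.8, 88.3]
tcp_rot: [-180.0, 0.1, 11.5]
ft_force: [-4.7, -2.2, -0.6]
finger_gap: 0.0
grip_force: 2.9
```

Emit:
apply_moves(series="0.001 0 0 0 1;0 0 0 0 1;0 0 0 0 1")

```text
time: 22.77
tool_pos: [547.9, -171.8, 88.4]
tcp_rot: [-180.0, 0.1, 11.5]
ft_force: [-6.1, -2.7, 0.3]
finger_gap: -0.0
grip_force: 3.1
```

Emit:
apply_moves(series="0.001 0 0 0 1;0 0 0 0 1;0 0 0 0 1")

```text
time: 23.02
tool_pos: [548.1, -171.7, 88.4]
tcp_rot: [-180.0, 0.1, 11.5]
ft_force: [-6.3, -2.9, 1.0]
finger_gap: 0.1
grip_force: 3.3
```

Emit:
apply_moves(series="0.001 0 0 0 1;0 0 0 0 1;0 0 0 0 1")

```text
time: 23.27
tool_pos: [548.3, -171.7, 88.4]
tcp_rot: [-180.0, 0.1, 11.5]
ft_force: [-6.6, -2.8, 1.7]
finger_gap: -0.1
grip_force: 3.5
```

Emit:
apply_moves(series="0 0 0 0 1;0 0 0 0 1")

```text
time: 23.43
tool_pos: [548.3, -171.7, 88.4]
tcp_rot: [-180.0, 0.1, 11.5]
ft_force: [-6.3, -2.7, 0.9]
finger_gap: 0.1
grip_force: 3.5
```

Emit:
apply_moves(series="0.001 0 0 0 1;0 0 0 0 1;0 0 0 0 1")

```text
time: 23.68
tool_pos: [548.5, -171.7, 88.4]
tcp_rot: [-180.0, 0.1, 11.5]
ft_force: [-7.1, -3.0, 1.6]
finger_gap: -0.3
grip_force: 3.7
```

Emit:
apply_moves(series="0.001 0 0 0 1;0 0 0 0 1;0 0 0 0 1")

```text
time: 23.93
tool_pos: [548.7, -171.6, 88.3]
tcp_rot: [-180.0, 0.1, 11.5]
ft_force: [-7.4, -3.9, 1.6]
finger_gap: -0.3
grip_force: 4.0
```

Emit:
apply_moves(series="0 0 0 0 1;0 0 0 0 1")

```text
time: 24.1
tool_pos: [548.7, -171.6, 88.4]
tcp_rot: [-180.0, 0.1, 11.5]
ft_force: [-7.6, -3.1, 1.6]
finger_gap: -0.0
grip_force: 4.0
```

Emit:
apply_moves(series="0.002 0 0 0 1;0 0 0 0 1;0 0 0 0 1")

```text
time: 24.35
tool_pos: [549.2, -171.6, 88.4]
tcp_rot: [-180.0, 0.1, 11.5]
ft_force: [-8.7, -2.5, 2.0]
finger_gap: 0.3
grip_force: 4.3
```

Emit:
apply_moves(series="0.0015 0 0 0 1;0 0 0 0 1;0 0 0 0 1")

```text
time: 24.6
tool_pos: [549.4, -171.5, 88.3]
tcp_rot: [-180.0, 0.2, 11.5]
ft_force: [-9.7, -2.5, 2.7]
finger_gap: 0.1
grip_force: 4.9
```

Emit:
apply_moves(series="0 0 0 0 1;0 0 0 0 1")

```text
time: 24.77
tool_pos: [549.4, -171.5, 88.3]
tcp_rot: [-180.0, 0.2, 11.5]
ft_force: [-9.1, -3.2, 2.7]
finger_gap: 0.0
grip_force: 4.8
```

Emit:
apply_moves(series="0.0015 0 0 0 1;0 0 0 0 1;0 0 0 0 1")

```text
time: 25.02
tool_pos: [549.6, -171.5, 88.3]
tcp_rot: [-180.0, 0.2, 11.5]
ft_force: [-9.6, -3.1, 4.1]
finger_gap: -0.1
grip_force: 5.5
```

Emit:
apply_moves(series="0.0015 0 0 0 1;0 0 0 0 1;0 0 0 0 1")

```text
time: 25.27
tool_pos: [549.9, -171.4, 88.3]
tcp_rot: [-180.0, 0.2, 11.5]
ft_force: [-11.6, -3.3, 3.8]
finger_gap: 0.1
grip_force: 5.8
```

Emit:
apply_moves(series="0 0 0 0 1;0 0 0 0 1")

```text
time: 25.43
tool_pos: [549.9, -171.4, 88.3]
tcp_rot: [-180.0, 0.2, 11.5]
ft_force: [-11.1, -3.8, 3.3]
finger_gap: 0.3
grip_force: 5.8
```

The jaw now bears with about 6 N (11.8 N total, less 5.7 N sliding drag). I'll withdraw straight back and check.

Emit:
apply_moves(series="-0.005 0 0 0 1;-0.01 0 0 0 1;-0.04 0 0 0 1;-0.06 0 0 0 1;0 0 0 0 1")

```text
time: 25.85
tool_pos: [516.2, -177.9, 88.5]
tcp_rot: [-180.0, 0.0, 11.5]
ft_force: [-1.5, -0.3, 1.0]
finger_gap: 0.4
grip_force: 0.0
```

Emit:
apply_moves(series="0 0 -0.1 0 1;0 0 -0.1 0 1;0 0 0 0 1;0 0 0 0 1;0 0 0 0 1")

```text
time: 26.27
tool_pos: [518.4, -177.7, 148.8]
tcp_rot: [180.0, -0.1, 11.6]
ft_force: [-0.5, -1.0, -0.3]
finger_gap: -0.1
grip_force: 0.0
```

Run:
```python
from h import *
s,d=wrist("w11");print(s["tool_pos"],s["ft_force"],s["time"])
W=cloud(d);z=W[...,2];c,q=np.cos(np.radians(YAW)),np.sin(np.radians(YAW))
X=(W[...,0]-AX[0])*c+(W[...,1]-AX[1])*q;Y=-(W[...,0]-AX[0])*q+(W[...,1]-AX[1])*c
ok=d["depth"]>0
m=ok&(abs(Y)<14)&(X>-95)&(X<-31)&(z>97)&(z<106);print("tab outer",np.percentile(X[m],[1,3]))
r=np.hypot(X,Y);m=ok&(r>26.7)&(r<29.3)&(abs(z-96.5)<2.5)&(abs(Y)>8);p=np.c_[X[m],Y[m],np.ones(m.sum())]
k=np.linalg.lstsq(p,z[m],rcond=None)[0];print("rim tilt deg",np.degrees(k[:2]),"z",k[2],m.sum())
a=d["frame"][0:300,130:430];u=snapshot=None
from bench import snapshot
t=snapshot("scene")["frame"][160:310,130:430]
cv2.imwrite("pics/w11c.png",np.hstack([cv2.resize(a,(400,400)),cv2.resize(t,(400,400))]))
```

```text
[ 518.37173605 -177.71726089  148.82347668] [-0.51249225 -0.96994275 -0.29500133] 26.2667
tab outer [-58.1314031  -57.98395059]
rim tilt deg [-0.08383236 -0.11984253] z 96.74157717570527 1140
```

View pics/w11c.png

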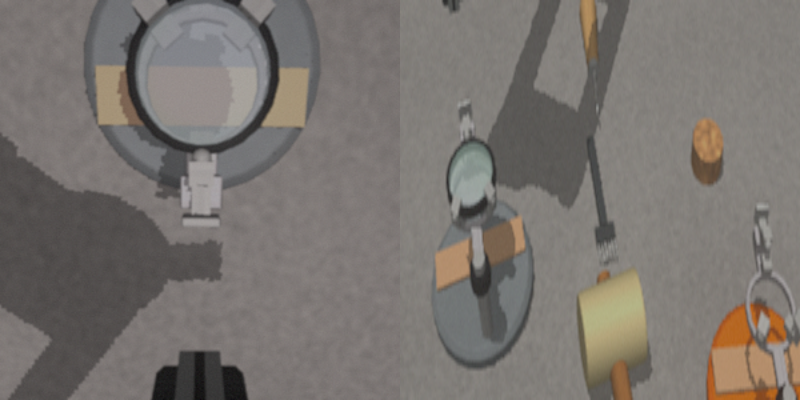

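The wrist crop shows the lens at (203,75) under the claws with the nose on the rim at (202,152). The scene crop shows the rest empty and the bystanders in place. The jaw travelled about 2 mm further than its nominal position, so I'll check the lens centre numerically.

Run:
```python
from h import *
for f in("w10","w11"):
    d=dict(np.load(f+".npz"));W=cloud(d);z=W[...,2];c,q=np.cos(np.radians(YAW)),np.sin(np.radians(YAW))
    X=(W[...,0]-AX[0])*c+(W[...,1]-AX[1])*q;Y=-(W[...,0]-AX[0])*q+(W[...,1]-AX[1])*c;ok=d["depth"]>0
    rim=ok&(abs(z-96.5)<4)&(np.hypot(X,Y)<36)&(X<12)&(d["frame"].max(-1)<60)
    p=np.c_[X[rim],Y[rim]];h=cv2.convexHull(p.astype(np.float32))[:,0];h=h[h[:,0]<11];print(f,len(p),circ(h),np.abs(h).max(0))
    j=ok&(abs(Y)<6)&(X<-25)&(X>-50)
    for x0 in range(-50,-25,2):
        m=j&(X>=x0)&(X<x0+2)
        if m.sum()>3:print(x0,np.median(z[m]).round(1),np.percentile(z[m],[10,90]).round(1),end="; ")
    print()
    for n,ye in(("L",1),("R",-1)):
        a=np.radians(40*ye);U=X*np.cos(a)+Y*np.sin(a);V=-X*np.sin(a)+Y*np.cos(a);m=ok&(abs(V)<4)&(U>20)&(U<45)&(z>98.8);print(n,np.percentile(U[m],[2,98]) if m.sum() else 0)
```

```text
w10 1282 [-0.9250166   0.21797557 29.33595774] [30.319666 29.243198]
-50 100.6 [ 89.4 102.3]; -48 90.2 [ 89.1 100.6]; -46 90.0 [89.  90.6]; -44 89.8 [89.  90.5]; -42 90.0 [89.2 90.6]; -40 89.2 [78.8 90.2]; -38 78.7 [78.  79.7]; -36 78.9 [78.3 79.5]; -34 79.1 [78.2 88.4]; -32 88.7 [87.5 94.7]; -30 96.8 [95.9 97.7]; -28 96.6 [96.  97.6]; -26 96.6 [95.8 97.7]; 
L [20.30917284 25.03294102]
R [20.01638957 25.04563092]
w11 1178 [-0.37021744  0.14626521 29.33517207] [29.413475 29.39202 ]
-50 94.3 [89.6 95.2]; -48 94.3 [89.5 95.2]; -46 94.2 [89.6 95.6]; -44 94.8 [ 90.  100.4]; -42 102.1 [ 98.2 103. ]; -40 102.5 [ 89.4 103.5]; -38 102.4 [101.3 103.4]; -36 102.5 [100.7 103.6]; -34 102.3 [ 89.1 103.2]; -32 101.3 [ 78.8 102.9]; -30 99.7 [ 95.6 102.2]; -28 96.8 [95.8 97.7]; -26 96.6 [95.9 97.2]; 
L [21.49737181 33.10127247]
R [24.46735732 32.75004319]
```

The lens is level (tilt about 0.1°) and home under both lips. The nose is on the rim edge and the jaw has stayed where the push left it. Handing in.

```bash
python3 -c "
from bench import hand_in
print(hand_in())"
```

```text
the job is handed in; nothing more can be done
None
```

The lens is refitted dome side up under both claws, the jaw bears on its rim with an estimated 6 N, the rim measures level to about 0.1°, and the job was handed in at about 26 s; the hand-in returned no verdict.

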